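# Clamp a barrel stave in the jig and start the run

## Robot

A 6-joint arm with a two-finger parallel gripper is mounted at the origin on the work surface. World frame = base frame: x ahead of the robot, y to its left, z up, the work surface at z = 0. Lengths are in m, angles in rad, forces in N, time in s.
With the tool pointing down it reaches from about 0.35 to 0.85 m from the base axis. Payload 8.1 kg.
Tool frame: the origin (TCP) lies on the centre line of the jaws, within the pads' length; the fingertips stand 11 mm ahead of it and the grasp point (between the pads) lies 8 mm behind it (tip_reach is the z of the fingertips in the tool frame, in m); z points along the fingers, y is the direction in which the jaws open and shut (so a half turn about z gives the same grasp; the last joint's range is limited). The gripper opens to 93 mm and grips with 3 to 60 N. Pads are 15 mm wide; open, the fingers measure 128 mm over their backs; the gripper's body (75 mm by 188 mm) begins 65 mm behind the grasp point.
Start: joints at [-1.223, 0.13, 1.488, -0, 1.523, -0.085], TCP at [0.252, -0.545, 0.23] pointing down, gripper open.
Joint ranges: [-2.96, 2.96], [-0.89, 2.26], [0.02, 2.5], [-1.34, 4.48], [0, 2.73], [-2.66, 2.66]. Speed limits (rad/s): [2.39, 2.39, 2.79, 3.14, 3.14, 3.14].

## Interface

Orientations are given as a rotation vector (axis times angle).
In Python, from plant import read_state, read_camera, camera_params, close_job, silhouettes, tip_of, tip_reach gives the robot as it stands.
- The arm moves only by the shell command python3 -m creep 'ROWS' [FORCE]. ROWS is JSON, a list of rows, each a list of 5 numbers: the shift along the tool's x, y, z in m, then the turn about the tool's z in rad, then the closure in counts, from 0 (fully open) to 255 (shut). In form: [[dx, dy, dz, twist, gripper], ...]. A call has 1 to 12 rows; each row shifts and turns the commanded pose from where the row before left it, along the tool's axes as they then stand; what a row does not reach is not made up. A row lasts 1/12 s, in which the tool goes at most 41.7 mm and 7.16 degrees, less where a joint would pass 70% of its speed; a pose out of reach is approached as far as the arm can. A call is refused whole if a number of a shift passes 0.0417 or a number of a turn 0.125, either way. A call with a gripper value outside its range is refused whole. The fingers move at their own pace and stop on an object; FORCE is the grip in N (left out, the last holds). Time passes only in rows, so rows that do not move let the fingers close. It gives the time, the measured TCP pose, the force and the opening at its end, in the units of the state.
- read_state(): the state, without advancing time (a new reading comes with each control period).
- read_camera(name): name is "scene" or "top" or "wrist"; returns the picture (400x640x3 uint8, red, green, blue); there is no depth.
- camera_params(name): a dict with "fov_y" (degrees; the focal length in pixels is half the picture's height over the tangent of half this angle, whatever the lens; pixels are square), "cx", "cy" (the principal point, pixels), "k1" (the pictures are not rectified: a ray, as slopes to the right and down, at radius r is drawn at 1 + k1 r^2 times it, then the intrinsics apply), "position" and "rotation" of the camera in the world. Camera axes: x right, y down, z forward; pixel columns grow to the right and rows downward; lengths in m; the calibration is good to about 2 mm. A picture is of the moment at which its call begins: read the wrist's pose just before it. camera_params takes no time and is no camera call; for the wrist camera it gives the pose at the moment of the call.
- close_job(): hands the job in, once; it reports no verdict.
Trained networks look in the newest picture that a camera, given by its name, has taken for a name from the list of things; names that differ only in an ending like _2 or _b are one class to them, and where a whole thing is asked for, a point or a joint stands for the part that bears it (a point fixed in the world has none). Each returns a list of dicts, best first, with "confidence" (0 to 1); they miss things now and then, are a little off and sometimes report something else, mostly with a low value. They report only what shows in the picture. A call takes as long as a camera call. They do not tell look-alikes from the thing itself.
- silhouettes(camera, query): "region" (400x640 bool, what is visible of it) and "pixel" ([column, row] in pixels, amid what is visible of it).
- tip_of(camera, query): "pixel" ([column, row] in pixels: a listed point, or the origin of a listed thing).
The state is a dict: "t": time; "q": joint angles; "dq": joint speeds; "joint_torque": joint torques, N m; "tool_pos": TCP position; "orientation": TCP orientation; "force": force on the tool from outside, world axes, zero at the start; "wrist_torque": the same for the moment, N m; "opening": finger opening in m.
Only numpy, scipy, OpenCV 4.12 (cv2) and the standard library are available. Lean on these libraries where they do the work, as an engineer would, in place of code of your own. Each camera call takes 0.05 s, during which the arm holds its last target.

## Task

Slide the jaw of the stave jig up until it presses the stave square and snug against the fixed stop, then fold the cam lever fully down to lock the jaw. With the stave locked, push the long bar of the start switch well down near its middle, so that both ends sink evenly, hold it a moment and let it come up again. Leave the jar, the mallet and the tray of bungs where they are.

Things in the scene. Friction and masses are not known exactly. Their poses are not given: they have to be found in the camera images.
- jig: Fixed stave jig: dark steel base plate 240 (x) by 360 (y) mm, 20 mm thick, turned somewhat on the bench. Origin: centre of its underside, on the bench. A fixed aluminium stop (200 mm long along the jig's x, 30 mm thick, top at z 60 mm) has its clamping face at jig y = +130 mm, facing -y. The jaw slides on the plate along the jig's y.
- stave: Loose piece of oak stave, 180 (x) by 70 (y) by 25 (z) mm, 0.17 to 0.34 kg, lying flat on the jig plate (plate top at jig z 20 mm) between jaw and stop, long side roughly along the jig's x, a little askew and short of the stop. Origin: centre of its underside.
- jaw (a joint): Travel of the sliding jaw along the jig's +y, towards the stop (m, 0 to 0.12). Its clamping face (140 mm long, 38 mm high, parallel to the stop) is at jig y = -0.040 + value; with the 70 mm stave squeezed against the stop it reads 0.100. It slides against about 2.5 N of friction while the lever is free; folding the lever down locks it by friction.
- tab (a point): Where to push the jaw: middle of the outer (-y) face of its upright aluminium push tab, at jig x = 0, 70 mm above the plate top. The tab is 50 mm wide (jig x), 12 mm thick (y), stands up to 92 mm above the plate top and is 125 to 113 mm behind the clamping face.
- lever_pivot (a point): Centre of the cam lever's horizontal pivot on the jaw, at jig x = 0, 50 mm behind (-y of) the clamping face and 27.5 mm above the plate top. The pivot axis lies along the jig's y.
- lever_grip (a point): Centre of the black cross grip (22 mm diameter, 24 mm long along the jig's y) at the lever's end, 104 mm from the pivot. Between pivot and grip the lever is a steel bar 16 mm wide (jig y) and 10 mm thick.
- lever (a joint): Cam lever angle (rad, 0 to 1.55). 0: free, leaning 0.1 rad from upright towards the jig's -x; it grows as the lever folds over towards the jig's +x, away from the robot; at the 1.55 stop it is locked and nearly flat (the bar 0.12 rad above level). It stays where it is left; folding takes up to some 10 N at its grip, most near the end where the cam bites.
- switch_box: Fixed start switch, a grey box 210 (x) by 70 (y) by 36 (z) mm on the bench, on one side of the jig or the other. Origin: centre of its underside. A long black bar lies along its top, along its x.
- bar_top (a point): Middle of the top face of the switch's black bar, which is 180 (along the box's x) by 34 by 10 mm; 68 mm above the bench when up.
- bar_press (a joint): How far the bar is pushed down (m, 0 up, 0.010 fully down); spring return, 1.5 N to start and 7.5 N for full travel.
- bar_tilt (a joint): Tilt of the bar about its middle (rad, -0.06 to 0.06, 0 level); it tips when pressed off-centre (0.2 rad per N m) and levels itself.
- bung_tray: Bystander: plywood tray 170 by 110 by 45 mm with four bungs in it, 0.8 kg, on the side of the jig opposite to the switch. Origin: centre of its underside.
- jar: Bystander: amber glass sample jar, 80 mm diameter, 110 mm high, 0.5 kg, standing beyond the jig. Origin: centre of its underside.
- mallet: Bystander: wooden mallet lying beyond the jig, head 60 by 120 by 66 mm, handle 160 mm beyond the head towards its -x (roughly the world's -y). Origin: under the middle of the head's end face nearest the jig (the head reaches 120 mm from there to its -y).
There are look-alikes about, which are no part of the job. What is meant by the stave is not purple, and is the smaller of those in its own colour.

How it is judged:
On the way, in this order (a step that is already met when the one before it is completed fails the run):
1. the jaw holds the stave against the stop (jaw at 97.5 mm or more) while the lever is still free (under 0.7 rad) (value of joint jaw above 0.0975 m and value of joint lever below 0.7 rad), for 0.1 s.
2. the lever is folded down (over 1.4 rad) with the jaw still against the stave (value of joint jaw above 0.0975 m and value of joint lever above 1.4 rad), for 0.2 s.
3. the bar is pushed down at least 7 mm, level within 0.03 rad, with the stave locked (all of step 2 and value of joint bar_press above 0.007 m and value of joint bar_tilt between -0.03 and 0.03 rad), for 0.15 s.
At the end, for the whole second after the job is handed in: The stave lies flat and square (within 0.04 rad) against the stop (within 3 mm), within 40 mm of the middle of the jig's length and at rest, the jaw is snug against it (within 2.5 mm), the lever is folded down beyond 1.4 rad, and the bar has come back up (within 2 mm) (all of step 2 and value of joint jaw below 0.103 m and value of joint bar_press below 0.002 m and angle between the x axis of stave and the x axis of jig, either way round below 0.04 rad and angle between stave's own z axis and vertical below 0.04 rad and y of stave in the frame of jig between 0.092 and 0.098 m and x of stave in the frame of jig between -0.04 and 0.04 m and linear speed of stave below 0.02 m/s); the robot touches nothing.
It fails at once if the jar, the mallet or the tray is moved more than 30 mm or the jar tipped (distance of any of jar, mallet, bung_tray from where it was at the start of the episode above 0.03 m or angle between jar's own z axis and vertical above 0.35 rad).
It also fails if it takes over 62 s, if anything falls off the work surface, if the arm or the gripper's body presses on something with over 40 N, if the wrist force passes 120 N, or if a joint passes its speed limit or range.

## Working session

There is one attempt and no reset: what is moved stays moved. The work goes in short steps, Python scripts to look and compute and a shell command to move; the robot and the scene stay as the last step left them, time stands still between calls to the robot, and variables do not carry over. Pictures are saved under pics/ and viewed, and the job is handed in when it is done.

```bash
ls; mkdir -p pics; python3 - <<'E'
from plant import *
import cv2
s=read_state();print(s)
for c in ["scene","top","wrist"]:
    p=camera_params(c);print(c,p)
    im=read_camera(c);cv2.imwrite(f"pics/{c}0.png",im[:,:,::-1])
E
```

```text
pics
{'t': 0.0, 'q': array([-1.22338633e+00,  1.31136603e-01,  1.48925109e+00,  3.91291483e-05,
        1.52302660e+00, -8.53896174e-02]), 'dq': array([ 0.0006941 ,  0.00043254, -0.00052578, -0.00066934,  0.0013374 ,
        0.00137542]), 'joint_torque': array([-4.85953769e-04, -5.59858203e+01, -4.91748869e+01,  7.66498852e-02,
        3.57722933e-02, -1.84236224e-04]), 'tool_pos': array([ 0.25150083, -0.54414397,  0.2286176 ]), 'orientation': array([-3.06655237e+00, -6.74154633e-01,  3.12757924e-04]), 'force': array([ 0.26293646,  0.18748923, -0.03397855]), 'wrist_torque': array([ 0.0131843 , -0.04409126,  0.00344419]), 'opening': 0.09287296294749652}
scene {'fov_y': 44.19277248889893, 'cx': 319.76442824771635, 'cy': 198.7861470307169, 'k1': -0.14560096032942543, 'position': array([ 1.00882199, -0.81266308,  1.25046829]), 'rotation': array([-2.32304632, -0.65189667,  0.24607805])}
top {'fov_y': 44.83826329000316, 'cx': 310.951485098236, 'cy': 201.04031015782806, 'k1': -0.0667165595268303, 'position': array([0.24846279, 0.06472907, 1.65953624]), 'rotation': array([-2.14376214,  2.14147839, -0.18435018])}
wrist {'fov_y': 63.36662017166228, 'cx': 317.65764922282585, 'cy': 198.9185592768319, 'k1': 0.003897102752171582, 'position': array([ 0.32697747, -0.50984577,  0.38433651]), 'rotation': array([ 2.42838028, -1.55359542, -0.23515993])}
```

View pics/scene0.png

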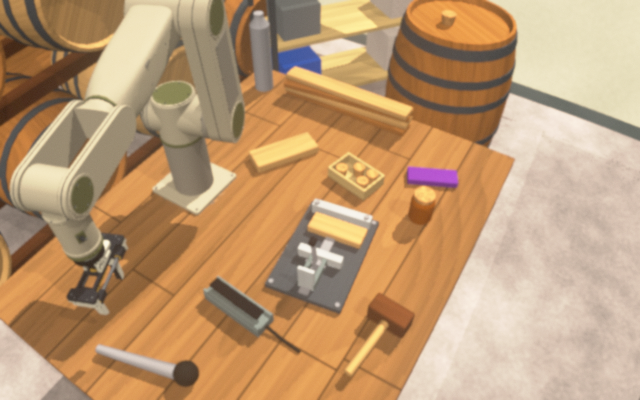

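View pics/top0.png

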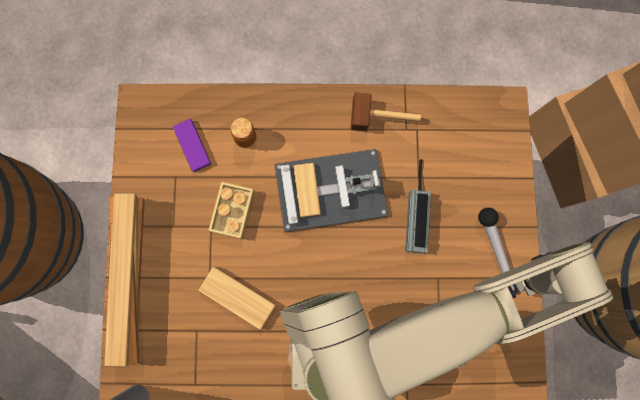

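View pics/wrist0.png

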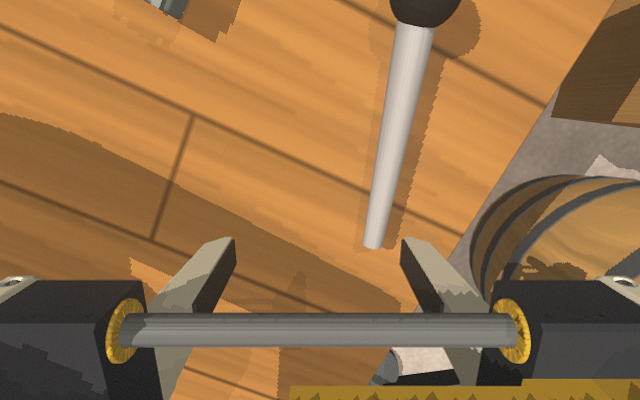

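Candidates for "stave" in the top view: the piece in the jig (306,190), a larger oak board on the bench (237,297), a purple block (192,145), and a long beam (122,280). By the description it's the one in the jig. I'll measure it and check it in a crop.

```bash
cat > h.py <<'E'
import numpy as np, cv2
from scipy.spatial.transform import Rotation as R
from plant import *
def K(p):
    f=200/np.tan(np.radians(p["fov_y"])/2); return f
def ray(p,px):
    f=K(p); d=np.array([(px[0]-p["cx"])/f,(px[1]-p["cy"])/f]); u=d.copy()
    for _ in range(30): u=d/(1+p["k1"]*(u@u))
    v=R.from_rotvec(p["rotation"]).apply([u[0],u[1],1.]); return np.array(p["position"]),v
def onz(p,px,z):
    o,v=ray(p,px); return o+v*(z-o[2])/v[2]
def proj(p,P):
    c=R.from_rotvec(p["rotation"]).inv().apply(np.atleast_2d(P)-p["position"])
    u=c[:,:2]/c[:,2:]; r2=(u**2).sum(1,keepdims=True)
    return u*(1+p["k1"]*r2)*K(p)+[p["cx"],p["cy"]]
E
python3 - <<'E'
from h import *
ims={c:read_camera(c) for c in("scene","top")}
zs=dict(jig=0,stave=.02,tab=.09,lever_pivot=.0475,lever_grip=.151,switch_box=0,bar_top=.068,bung_tray=0,jar=0,mallet=0)
for q,z in zs.items():
    for c in("top","scene"):
        p=camera_params(c)
        for d in tip_of(c,q)[:3]:
            print(q,c,np.round(d["pixel"],1),round(d["confidence"],2),np.round(onz(p,d["pixel"],z),4))
print(read_state()["t"])
t=cv2.resize(ims["top"][140:265,260:450],None,fx=4,fy=4,interpolation=cv2.INTER_CUBIC)
cv2.imwrite("pics/topcrop.png",t[:,:,::-1])
t=cv2.resize(ims["scene"][190:350,190:400],None,fx=3.6,fy=3.6,interpolation=cv2.INTER_CUBIC)
cv2.imwrite("pics/scenecrop.png",t[:,:,::-1])
E
```

```text
jig top [327.3 188.8] 0.8 [ 0.5609 -0.0104  0.    ]
jig scene [325.6 251. ] 0.64 [ 0.5508 -0.0069  0.    ]
stave top [191.7 146.6] 0.83 [0.7064 0.4639 0.02  ]
stave top [236.1 293.2] 0.77 [0.2028 0.2961 0.02  ]
stave scene [336.9 229.6] 0.87 [0.5455 0.0724 0.02  ]
stave scene [282.1 156.5] 0.81 [0.2007 0.2671 0.02  ]
stave scene [431.1 177.3] 0.58 [0.7137 0.4556 0.02  ]
tab top [379.8 178.3] 0.65 [ 0.5798 -0.1807  0.09  ]
tab top [326.7 188.9] 0.46 [ 0.5436 -0.0044  0.09  ]
tab scene [306.7 273.6] 0.6 [ 0.5788 -0.1607  0.09  ]
lever_pivot top [348.9 183. ] 0.6 [ 0.5722 -0.0817  0.0475]
lever_pivot scene [314.8 264.7] 0.5 [ 0.5667 -0.0975  0.0475]
lever_grip top [233.1 214.9] 0.58 [0.4486 0.2925 0.151 ]
lever_grip top [355.8 180.2] 0.39 [ 0.5605 -0.0944  0.151 ]
lever_grip scene [356.  179.6] 0.5 [0.5454 0.185  0.151 ]
switch_box top [415.3 222.1] 0.61 [ 0.4444 -0.3149  0.    ]
switch_box scene [323.5 252.6] 0.69 [ 0.5484 -0.0157  0.    ]
switch_box scene [237.6 307.3] 0.61 [ 0.4378 -0.3144  0.    ]
bar_top top [420.8 216.2] 0.67 [ 0.4561 -0.3185  0.068 ]
bar_top scene [236.7 297.9] 0.79 [ 0.4487 -0.319   0.068 ]
bung_tray top [230.9 216.5] 0.6 [0.463  0.3228 0.    ]
bung_tray scene [354.7 177.6] 0.87 [0.4729 0.3285 0.    ]
jar top [245.4 139.8] 0.69 [0.737  0.2789 0.    ]
jar scene [419.5 213.2] 0.58 [0.7414 0.2942 0.    ]
mallet top [356.3 132.5] 0.89 [ 0.7651 -0.1149  0.    ]
mallet scene [370.7 309.2] 0.95 [ 0.7687 -0.1186  0.    ]
1.25
```

View pics/topcrop.png

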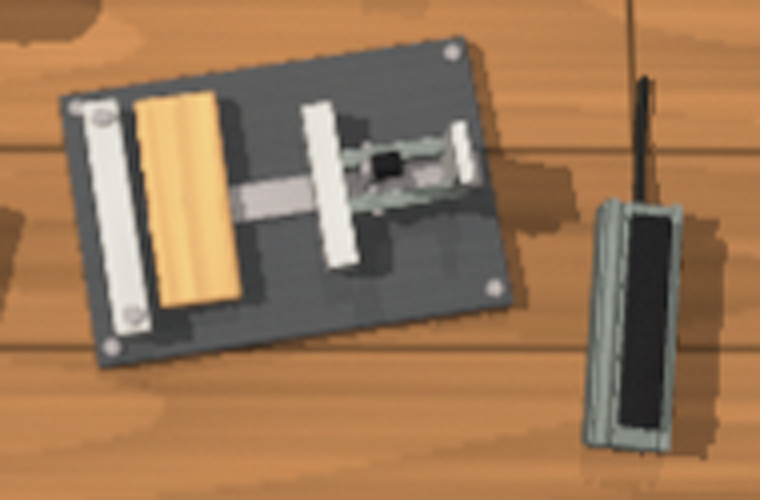

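View pics/scenecrop.png

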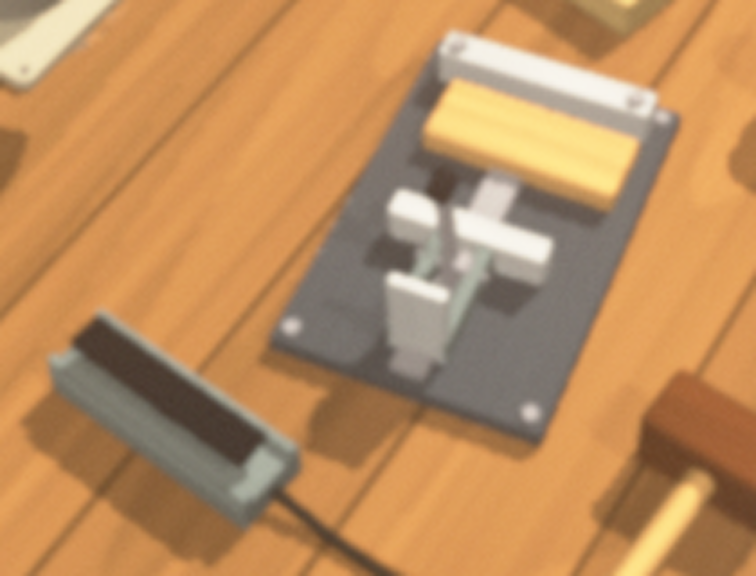

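The crop confirms the choice: the yellow stave is in the jig, between the jaw at crop (330,185) and the stop at (115,215), with the tab at crop (463,152). Next I'll fit the jig pose.

```bash
python3 - <<'E'
from h import *
from scipy.optimize import least_squares
pt,ps=camera_params("top"),camera_params("scene")
C=np.array([[62,97],[465,38],[512,303],[100,367]])/4+[260,140]
obj=np.array([[.12,.18,.02],[.12,-.18,.02],[-.12,-.18,.02],[-.12,.18,.02]])
S=np.array([[680,120],[545,440],[272,345],[440,50]])/3.6+[190,190]
# scene corners: bench-lower edges uncertain -> use first, third only as check
def W(x,o): 
    c,s=np.cos(x[2]),np.sin(x[2]); return np.c_[o[:,0]*c-o[:,1]*s+x[0],o[:,0]*s+o[:,1]*c+x[1],o[:,2]]
for nm,p,D in(("top",pt,C),("scene",ps,S)):
    r=least_squares(lambda x:(proj(p,W(x,obj))-D).ravel(),[.56,-.01,.13]); print(nm,r.x,np.round(r.fun,1))
r=least_squares(lambda x:np.r_[(proj(pt,W(x,obj))-C).ravel(),(proj(ps,W(x,obj))-S).ravel()],[.56,-.01,.13]);x=r.x;print(x,np.round(r.fun,1))
def J(P): 
    c,s=np.cos(x[2]),np.sin(x[2]);d=np.array(P[:2])-x[:2]; return np.round([d[0]*c+d[1]*s,-d[0]*s+d[1]*c],4)
top=lambda a,b,z:onz(pt,np.array([a,b])/4+[260,140],z)
sc=lambda a,b,z:onz(ps,np.array([a,b])/3.6+[190,190],z)
print("tab top outer edge",J(top(466,120,.112)),J(top(482,180,.112)),"inner",J(top(449,123,.112)))
print("tab scene outer top",J(sc(388,277,.112)),J(sc(445,300,.112)))
print("jaw face edges top",J(top(300,105,.058)),J(top(332,267,.058)))
print("stave top corners",[J(top(a,b,.045)) for a,b in((133,100),(213,92),(240,297),(160,306))])
print("stop face",J(top(118,100,.06)),J(top(151,330,.06)))
print("switch bar corners",[top(a,b,.068)[:2].round(4) for a,b in((630,215),(672,218),(660,430),(617,425))],np.mean([top(a,b,.068)[:2] for a,b in((630,215),(672,218),(660,430),(617,425))],0))
print("bar scene",[sc(a,b,.068)[:2].round(4) for a,b in((100,318),(268,435),(240,463),(72,340))],np.mean([sc(a,b,.068)[:2] for a,b in((100,318),(268,435),(240,463),(72,340))],0))
E
```

```text
top [ 0.55346738 -0.02352883  0.15261625] [-0.8 -0.4  0.4 -0.5  0.8  0.5 -0.4  0.3]
scene [ 0.56122472 -0.02634267  0.16320544] [ 0.9 -0.7  0.3  1.3 -0.7  0.4 -0.5 -1.9]
[ 0.55759211 -0.02457764  0.15899831] [-0.7 -1.2  0.4 -2.   1.3 -1.1  0.2 -0.6  0.4 -1.4 -0.8  0.3 -1.6 -0.8
 -0.8 -2.7]
tab top outer edge [ 0.0222 -0.1479] [-0.0291 -0.1518] inner [ 0.0219 -0.1336]
tab scene outer top [-0.0262 -0.1402] [ 0.0228 -0.1431]
jaw face edges top [ 0.0678 -0.0207] [-0.0733 -0.0241]
stave top corners [array([0.0972, 0.1182]), array([0.0935, 0.0496]), array([-0.0845,  0.0553]), array([-0.0815,  0.1228])]
stop face [0.0956 0.1309] [-0.1021  0.1334]
switch bar corners [array([ 0.532, -0.31 ]), array([ 0.5296, -0.3455]), array([ 0.3521, -0.3289]), array([ 0.3563, -0.2932])] [ 0.44248806 -0.319411  ]
bar scene [array([ 0.363 , -0.2962]), array([ 0.5377, -0.3114]), array([ 0.5337, -0.342 ]), array([ 0.3572, -0.3243])] [ 0.44789343 -0.31851089]
```

```bash
python3 -m creep '[[0,0,0,-0.1177,255],[0,0,0,-0.1177,255],[0,0,0,-0.1177,255],[0,0,0,-0.1177,255],[0,0,0,-0.1177,255],[0,0,0,-0.1177,255],[0,0,0,-0.1177,255],[0,0,0,-0.1177,255],[0,0,0,-0.1177,255],[0,0,0,-0.1177,255],[0,0,0,-0.1177,255]]' 20
python3 -m creep '[[0.023,0.031,0,0,255],[0.023,0.031,0,0,255],[0.023,0.031,0,0,255],[0.023,0.031,0,0,255],[0.023,0.031,0,0,255],[0.023,0.031,0,0,255],[0.023,0.031,0,0,255],[0.023,0.031,0,0,255],[0.023,0.031,0,0,255],[0.023,0.031,0,0,255],[0.023,0.031,0,0,255],[0.023,0.031,0,0,255]]'
python3 - <<'E'
from h import *
s=read_state();x=R.from_rotvec(s["orientation"]).as_matrix();print(s["t"],s["tool_pos"],x.round(3),s["opening"],s["force"])
d=s["tool_pos"][:2]-[.556,-.0245];c,q=np.cos(.157),np.sin(.157);print("jig",d@[c,q],d@[-q,c])
for n in("scene","wrist"): cv2.imwrite(f"pics/{n}1.png",read_camera(n)[:,:,::-1])
E
```

```text
t: 2.17
tool_pos: [0.2517, -0.5446, 0.2296]
orientation: [-2.034, -2.394, -0.0]
force: [0.4, 0.1, -0.1]
opening: 0.0243
t: 3.17
tool_pos: [0.5772, -0.2123, 0.2298]
orientation: [2.04, 2.388, 0.0]
force: [-0.0, -0.8, 0.3]
opening: 0.0006
3.1667 [ 0.57719218 -0.21234291  0.22980669] [[-0.156  0.988  0.   ]
 [ 0.988  0.156 -0.   ]
 [-0.     0.    -1.   ]] 0.0005589002832228234 [-0.00631825 -0.77163653  0.34427475]
jig -0.008438795737213532 -0.18884611544158303
```

View pics/wrist1.png

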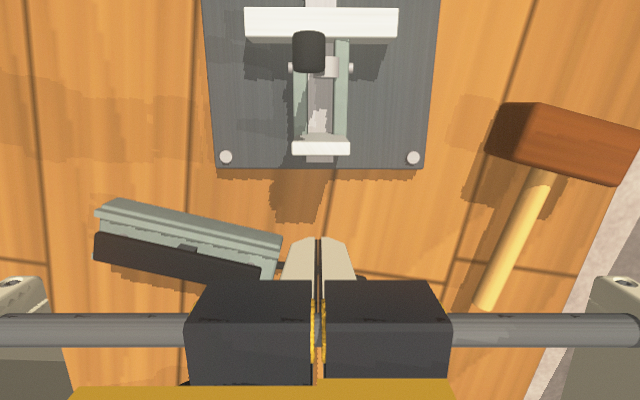

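View pics/scene1.png

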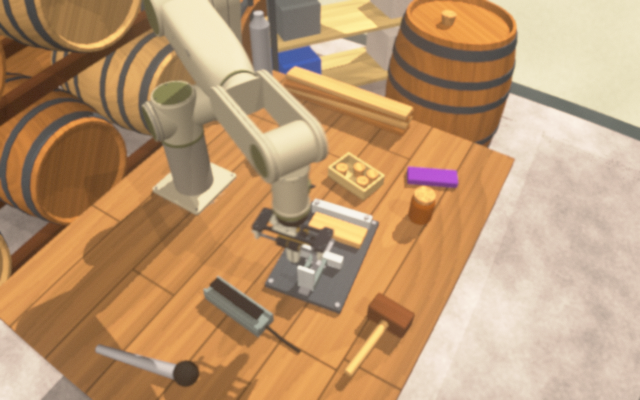

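```bash
python3 - <<'E'
from h import *
p=camera_params("wrist");im=read_camera("wrist")
c,q=np.cos(.157),np.sin(.157)
def J(P): d=P[:2]-[.556,-.0245]; return np.round([d@[c,q],d@[-q,c]],4)
for n,a,z in(("tabL",(292,154),.112),("tabR",(350,153),.112),("plL",(217,168),.02),("plR",(423,168),.02),("plLtop",(204,20),.02),("plRtop",(438,20),.02),("jawL",(245,9),.058),("jawR",(398,9),.058)): print(n,J(onz(p,a,z)))
s=read_state();print(J(s["tool_pos"]))
for q_ in("tab","lever_grip","lever_pivot"):
  for d in tip_of("wrist",q_)[:2]: print(q_,d["pixel"],d["confidence"],J(onz(p,d["pixel"],dict(tab=.09,lever_grip=.151,lever_pivot=.0475)[q_])))
E
```

```text
tabL [-0.0268 -0.148 ]
tabR [ 0.0222 -0.1469]
plL [-0.1201 -0.1791]
plR [ 0.1157 -0.1781]
plLtop [-0.12   -0.0278]
plRtop [ 0.1156 -0.0267]
jawL [-0.0706 -0.0268]
jawR [ 0.0662 -0.0261]
[-0.008 -0.188]
tab [322.7, 148.7] 0.62 [-0.0006 -0.1465]
lever_grip [311.7, 49.4] 0.75 [-0.0095 -0.0723]
```

```bash
python3 -m creep '[[0,0.006,0.035,0,255],[0,0,0.035,0,255],[0,0,0.035,0,255],[0,0,0.035,0,255],[0.01,0,0,0,255],[0.01,0,0,0,255],[0.005,0,0,0,255],[0.005,0,0,0,255],[0.005,0,0,0,255]]'
python3 -m creep '[[0.006,0,0,0,255],[0.006,0,0,0,255],[0.006,0,0,0,255],[0.006,0,0,0,255],[0.006,0,0,0,255],[0.006,0,0,0,255],[0.006,0,0,0,255],[0.006,0,0,0,255],[0.004,0,0,0,255],[0,0,0,0,255]]'
python3 - <<'E'
from h import *
c,q=np.cos(.157),np.sin(.157)
s=read_state();d=s["tool_pos"][:2]-[.556,-.0245]; print(np.round([d@[c,q],d@[-q,c]],4),s["force"]@[-q,c,0],s["force"])
for n in("scene","top","wrist"): cv2.imwrite(f"pics/{n}2.png",read_camera(n)[:,:,::-1])
E
```

```text
t: 4.22
tool_pos: [0.5784, -0.1788, 0.0931]
orientation: [2.037, 2.385, 0.002]
force: [2.4, -11.3, 4.4]
opening: 0.0003
t: 5.05
tool_pos: [0.5678, -0.1257, 0.0891]
orientation: [-2.039, -2.388, 0.0]
force: [-0.1, 0.8, 0.7]
opening: 0.0004
[-0.0042 -0.1018] 0.7762436215872959 [-0.08932344  0.77176953  0.67554122]
```

View pics/wrist2.png

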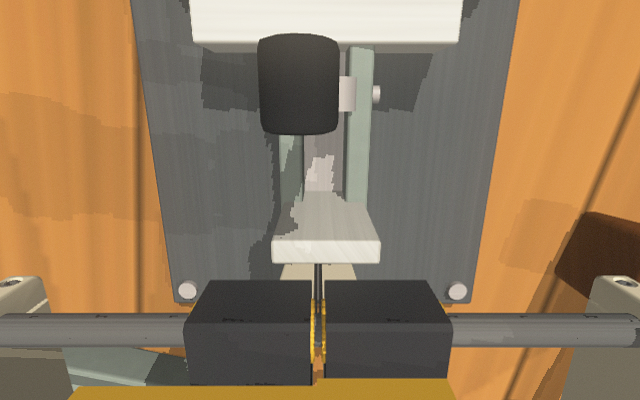

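View pics/scene2.png

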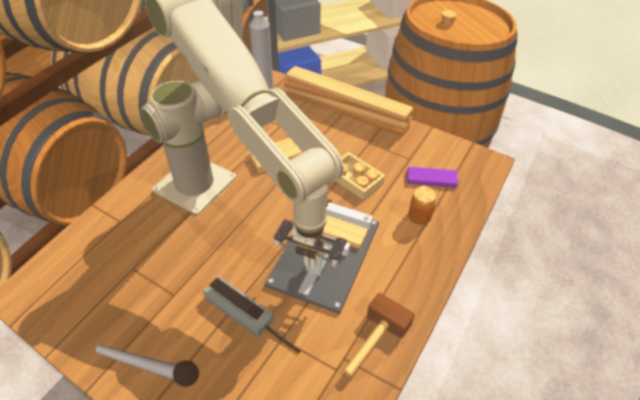

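```bash
python3 -m creep '[[0.004,0,0,0,255],[0.004,0,0,0,255],[0.004,0,0,0,255],[0.004,0,0,0,255],[0.004,0,0,0,255],[0.002,0,0,0,255],[0,0,0,0,255]]'
python3 -m creep '[[0.002,0,0,0,255],[0.002,0,0,0,255],[0.001,0,0,0,255],[0,0,0,0,255],[0,0,0,0,255]]'
```

```text
t: 5.78
tool_pos: [0.5648, -0.1047, 0.0896]
orientation: [-2.04, -2.389, -0.0]
force: [0.3, 0.2, 0.8]
opening: 0.001
t: 6.2
tool_pos: [0.5643, -0.1003, 0.0897]
orientation: [-2.041, -2.389, -0.0]
force: [0.2, -1.9, -0.7]
opening: 0.0006
```

```bash
python3 -m creep '[[0.001,0,0,0,255],[0.001,0,0,0,255],[0,0,0,0,255],[0,0,0,0,255]]'
python3 -m creep '[[0.001,0,0,0,255],[0.001,0,0,0,255],[0,0,0,0,255],[0,0,0,0,255]]'
python3 -m creep '[[0.001,0,0,0,255],[0.001,0,0,0,255],[0,0,0,0,255],[0,0,0,0,255]]'
```

```text
t: 6.53
tool_pos: [0.5639, -0.0985, 0.0897]
orientation: [2.041, 2.388, 0.0]
force: [-0.1, -4.3, -0.7]
opening: 0.0005
t: 6.87
tool_pos: [0.5636, -0.0964, 0.0897]
orientation: [2.041, 2.389, 0.0]
force: [0.4, -2.8, -0.1]
opening: 0.0003
t: 7.2
tool_pos: [0.5636, -0.096, 0.0898]
orientation: [2.04, 2.386, -0.002]
force: [2.3, -9.1, -3.5]
opening: 0.0004
```

```bash
python3 -m creep '[[0.001,0,0,0,255],[0.001,0,0,0,255],[0.001,0,0,0,255],[0,0,0,0,255],[0,0,0,0,255]]'
python3 -m creep '[[0.001,0,0,0,255],[0.001,0,0,0,255],[0,0,0,0,255],[0,0,0,0,255],[0,0,0,0,255]]'
python3 - <<'E'
from h import *
for n in("scene","top","wrist"): cv2.imwrite(f"pics/{n}3.png",read_camera(n)[:,:,::-1])
t=cv2.imread("pics/scene3.png")[190:320,250:400];cv2.imwrite("pics/sc3.png",cv2.resize(t,None,fx=4,fy=4,interpolation=2))
t=cv2.imread("pics/top3.png")[140:265,260:450];cv2.imwrite("pics/tc3.png",cv2.resize(t,None,fx=4,fy=4,interpolation=2))
E
```

```text
t: 7.62
tool_pos: [0.5636, -0.0959, 0.0899]
orientation: [2.039, 2.382, -0.006]
force: [5.3, -22.9, -7.0]
opening: 0.0005
t: 8.03
tool_pos: [0.5636, -0.0959, 0.0899]
orientation: [2.038, 2.38, -0.008]
force: [6.7, -31.6, -9.7]
opening: 0.0009
```

View pics/sc3.png

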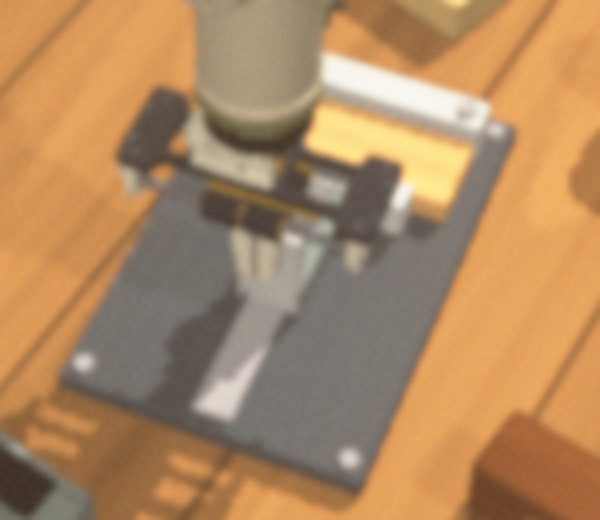

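View pics/tc3.png

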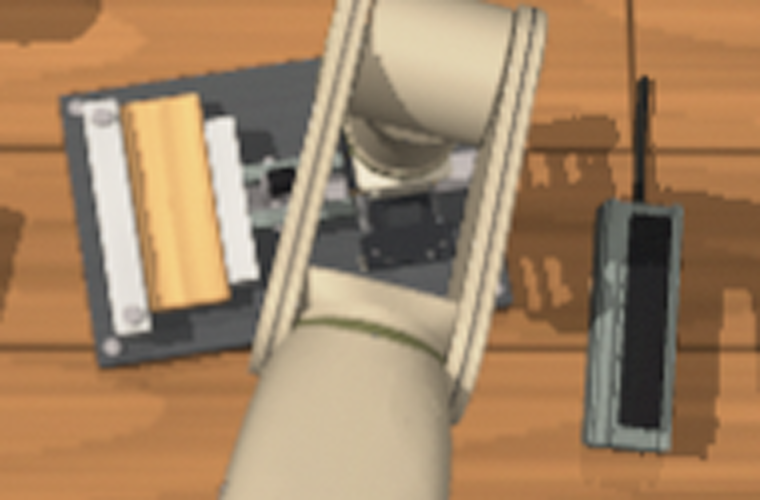

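View pics/wrist3.png

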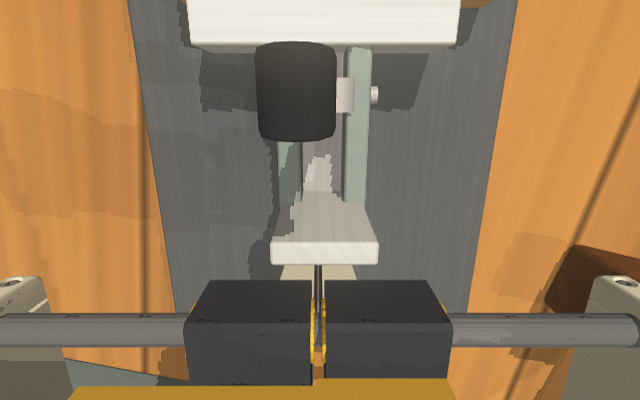

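```bash
python3 -m creep '[[-0.01,0,0,0,255],[-0.02,0,0,0,255],[0,0,-0.03,0,255],[0,0,-0.04,0,255],[0,-0.035,-0.04,0,255],[0,-0.035,0,0,255],[0.037,0,0,0,255],[0.037,0,0,0,255],[0.03,0,0,0,255],[0,0,0,0,255],[0,0,0,0,255]]'
python3 - <<'E'
from h import *
c,q=np.cos(.157),np.sin(.157)
s=read_state();d=s["tool_pos"][:2]-[.556,-.0245]; print(np.round([d@[c,q],d@[-q,c]],4),s["tool_pos"],s["force"])
p=camera_params("wrist")
for n in("scene","wrist"): cv2.imwrite(f"pics/{n}4.png",read_camera(n)[:,:,::-1])
for n in("wrist","scene"):
  p=camera_params(n)
  for q_ in("lever_grip","lever_pivot"):
    for e in tip_of(n,q_)[:2]:
      d=onz(p,e["pixel"],dict(lever_grip=.151,lever_pivot=.0475)[q_])[:2]-[.556,-.0245]; print(n,q_,e["pixel"],round(e["confidence"],2),d@[c,q],d@[-q,c])
E
```

```text
t: 9.1
tool_pos: [0.489, -0.0245, 0.1913]
orientation: [-2.037, -2.392, -0.001]
force: [-0.0, -0.4, 0.7]
opening: 0.0006
[-0.0661  0.0105] [ 0.48904177 -0.02450839  0.19125992] [-0.01734159 -0.35538396  0.65051806]
wrist lever_grip [407.7, 227.9] 0.7 -0.006641530355545176 0.011040350347477067
wrist lever_grip [533.1, 288.5] 0.39 0.0832555917748509 -0.033799934854930345
wrist lever_pivot [387.5, 188.3] 0.92 0.001660589758241561 0.009645200657282884
scene lever_grip [322.3, 222.0] 0.64 -0.010643635009889544 0.006864704525394595
scene lever_grip [322.5, 251.5] 0.33 0.029729169963761043 -0.09145411491374585
scene lever_pivot [327.2, 243.5] 0.61 0.003941197510043622 0.01358713666462264
```

View pics/wrist4.png

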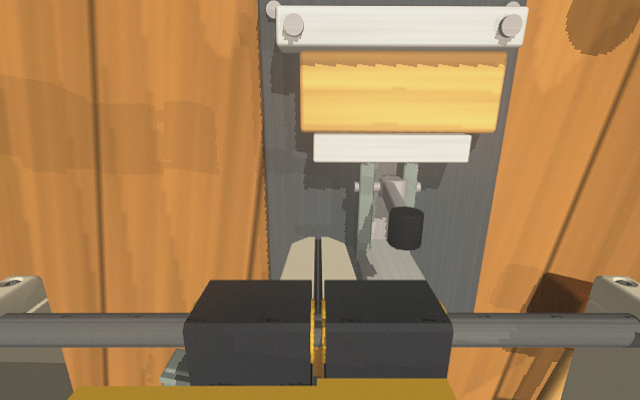

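View pics/scene4.png

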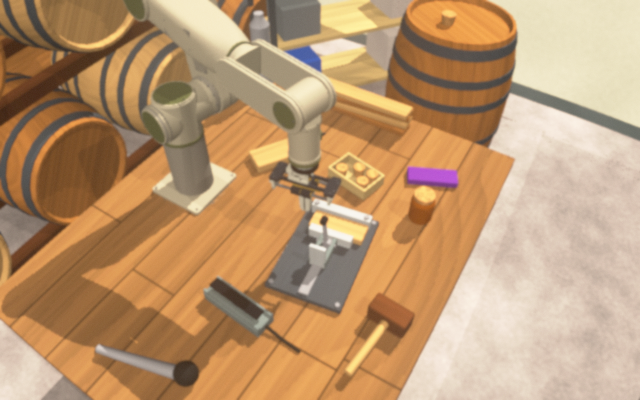

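```bash
python3 -m creep '[[0,0,0.038,0,255],[0,0.018,0,0,255],[0,0.015,0,0,255],[0,0.015,0,0,255],[0,0.014,-0.001,0,255],[0,0.014,0.003,0,255],[0,0.014,0.004,0,255],[0,0,0,0,255],[0,0,0,0,255]]'
python3 - <<'E'
from h import *
c,q=np.cos(.157),np.sin(.157)
s=read_state();d=s["tool_pos"][:2]-[.556,-.0245]; print(np.round([d@[c,q],d@[-q,c]],4),s["tool_pos"],s["force"])
for n in("scene","wrist"): cv2.imwrite(f"pics/{n}5.png",read_camera(n)[:,:,::-1])
E
```

```text
t: 10.15
tool_pos: [0.578, -0.0127, 0.1463]
orientation: [-2.041, -2.387, 0.001]
force: [-0.4, -0.2, 0.5]
opening: 0.0006
[0.0235 0.0082] [ 0.57796048 -0.01272661  0.14625234] [-0.44231461 -0.16543192  0.49058652]
```

View pics/wrist5.png

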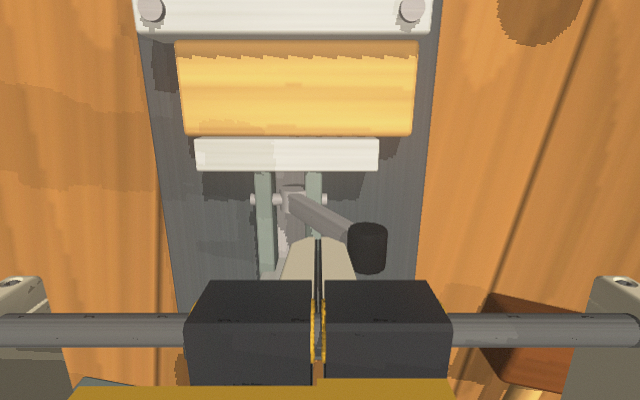

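```bash
python3 -m creep '[[0.002,0.012,0.007,0,255],[0,0.012,0.008,0,255],[0,0.0095,0.011,0,255],[0,0.0095,0.011,0,255],[0,0.0045,0.008,0,255],[0,0.0045,0.009,0,255],[0,0.004,0.007,0,255],[0,0.002,0.007,0,255],[0,0,0,0,255],[0,0,0,0,255]]'
python3 - <<'E'
from h import *
c,q=np.cos(.157),np.sin(.157)
s=read_state();d=s["tool_pos"][:2]-[.556,-.0245]; print(np.round([d@[c,q],d@[-q,c]],4),s["tool_pos"],s["force"])
for n in("scene","wrist"): cv2.imwrite(f"pics/{n}6.png",read_camera(n)[:,:,::-1])
E
```

```text
t: 11.08
tool_pos: [0.6347, -0.0011, 0.0783]
orientation: [-2.04, -2.388, 0.001]
force: [0.3, -0.4, 0.0]
opening: 0.0005
[0.0814 0.0108] [ 0.63466651 -0.00110778  0.07833806] [ 0.30184776 -0.35290188  0.00788027]
```

View pics/wrist6.png

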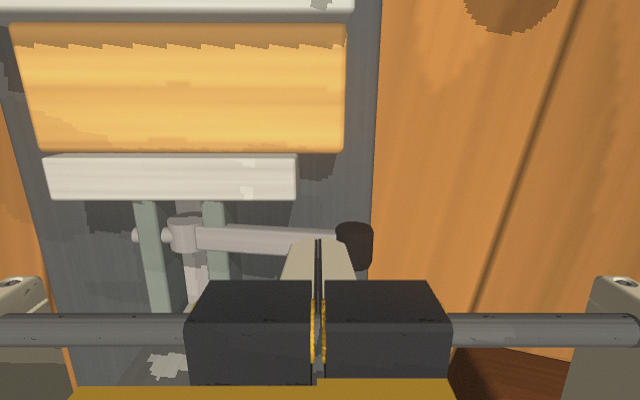

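```bash
python3 -m creep '[[0,0,-0.025,0,255],[0,0.02,0,0,255],[0,0,0.012,0,255],[0,0,0.005,0,255],[0,0,0.003,0,255],[0,0,0.003,0,255],[0,0,0,0,255]]'
python3 -m creep '[[0,0,0.002,0,255],[0,0,0.002,0,255],[0,0,0,0,255],[0,0,0,0,255]]'
```

```text
t: 11.77
tool_pos: [0.6541, 0.002, 0.082]
orientation: [-2.04, -2.388, 0.001]
force: [-5.4, 0.0, 12.0]
opening: 0.0002
t: 12.1
tool_pos: [0.6544, 0.002, 0.0812]
orientation: [2.04, 2.389, -0.0]
force: [-16.3, 0.7, 33.2]
opening: 0.0002
```

```bash
python3 -m creep '[[0,0,-0.04,0,255],[0,0,-0.04,0,255],[0,0,-0.04,0,255],[0,0,-0.02,0,255]]'
python3 -m creep '[[-0.0284,-0.0257,0,0,255],[-0.0284,-0.0257,0,0,255],[-0.0284,-0.0257,0,0,255],[-0.0284,-0.0257,0,0,255],[-0.0284,-0.0257,0,0,255],[-0.0284,-0.0257,0,0,255],[-0.0284,-0.0257,0,0,255],[-0.0284,-0.0257,0,0,255],[-0.0284,-0.0257,0,0,255],[-0.0284,-0.0257,0,0,255],[0,0,0,0,255]]'
python3 - <<'E'
from h import *
s=read_state(); print(s["tool_pos"],s["force"])
for n in("scene","top","wrist"): 
  cv2.imwrite(f"pics/{n}7.png",read_camera(n)[:,:,::-1])
  p=camera_params(n)
  for e in tip_of(n,"bar_top")[:2]: print(n,e["pixel"],round(e["confidence"],2),onz(p,e["pixel"],.068))
t=cv2.imread("pics/scene7.png")[190:340,200:400];cv2.imwrite("pics/sc7.png",cv2.resize(t,None,fx=4,fy=4,interpolation=2))
t=cv2.imread("pics/top7.png")[140:265,260:450];cv2.imwrite("pics/tc7.png",cv2.resize(t,None,fx=4,fy=4,interpolation=2))
E
```

```text
t: 12.43
tool_pos: [0.6557, 0.0018, 0.2222]
orientation: [2.038, 2.386, 0.004]
force: [0.3, -0.1, 0.4]
opening: 0.0003
t: 13.35
tool_pos: [0.4408, -0.3232, 0.2159]
orientation: [-2.046, -2.382, 0.004]
force: [0.2, 0.8, 0.2]
opening: 0.0003
[ 0.44078901 -0.32316862  0.21590934] [0.21176311 0.82507239 0.17807597]
scene [236.8, 300.2] 0.81 [ 0.45338127 -0.3247179   0.068     ]
top [417.7, 217.1] 0.57 [ 0.4531236  -0.30794418  0.068     ]
wrist [315.1, 189.3] 0.85 [ 0.44424425 -0.31886277  0.068     ]
```

View pics/sc7.png

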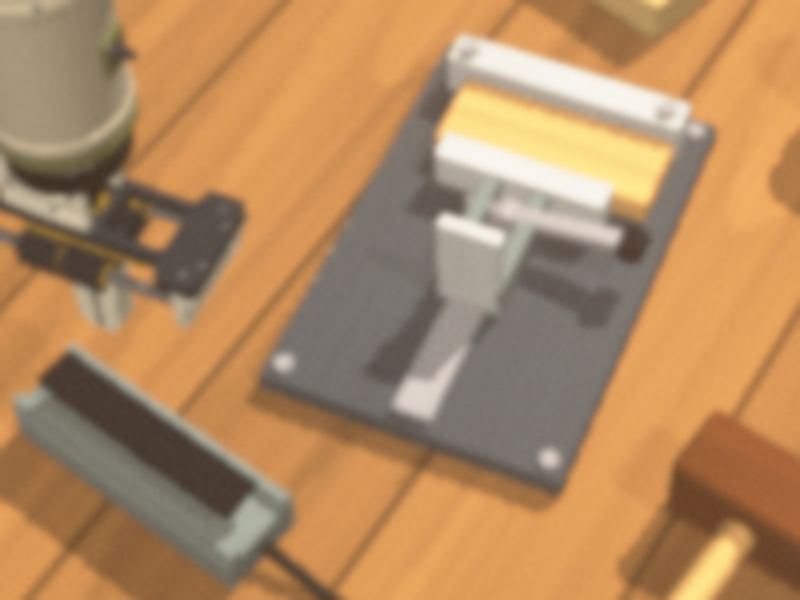

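View pics/tc7.png

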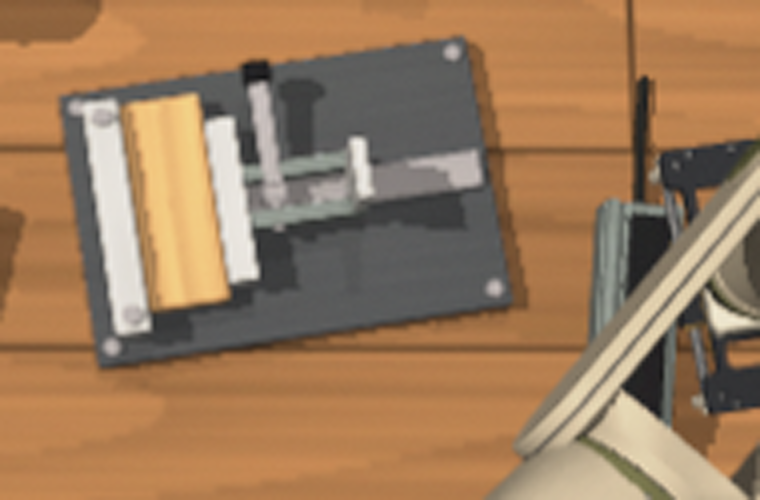

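View pics/wrist7.png

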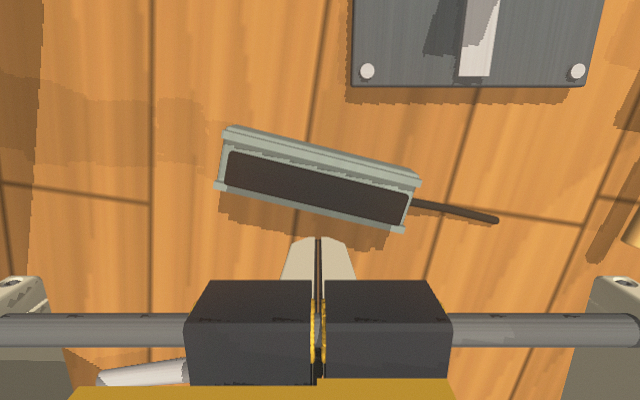

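```bash
python3 -m creep '[[0.0035,0.005,0.04,0,255],[0,0,0.04,0,255],[0,0,0.03,0,255],[0,0,0.018,0,255],[0,0,0,0,255]]'
python3 -m creep '[[0,0,0.005,0,255],[0,0,0.005,0,255],[0,0,0,0,255]]'
```

```text
t: 14.07
tool_pos: [0.4475, -0.3106, 0.0835]
orientation: [-2.032, -2.384, -0.0]
force: [-0.8, 0.8, -0.7]
opening: 0.0006
t: 14.32
tool_pos: [0.4506, -0.3146, 0.0799]
orientation: [2.039, 2.388, 0.0]
force: [-0.4, 0.2, 0.3]
opening: 0.0005
```

```bash
python3 -m creep '[[-0.0032,-0.0056,-0.004,0,255],[0,0,0,0,255],[0,0,0.006,0,255],[0,0,0.004,0,255],[0,0,0.002,0,255],[0,0,0,0,255]]'
```

```text
t: 14.82
tool_pos: [0.4454, -0.3194, 0.0715]
orientation: [2.039, 2.386, -0.0]
force: [1.8, -2.6, 4.8]
opening: 0.0005
```

```bash
python3 -m creep '[[0,0,0.0015,0,255],[0,0,0.0015,0,255],[0,0,0,0,255],[0,0,0,0,255],[0,0,0,0,255]]'
python3 -m creep '[[0,0,0.0015,0,255],[0,0,0,0,255],[0,0,0,0,255],[0,0,0,0,255]]'
python3 - <<'E'
from h import *
for n in("scene","wrist"): cv2.imwrite(f"pics/{n}8.png",read_camera(n)[:,:,::-1])
t=cv2.imread("pics/scene8.png")[240:350,180:330];cv2.imwrite("pics/sc8.png",cv2.resize(t,None,fx=5,fy=5,interpolation=2))
E
```

```text
t: 15.23
tool_pos: [0.4455, -0.3194, 0.0692]
orientation: [2.039, 2.387, -0.001]
force: [0.1, -2.7, 7.9]
opening: 0.0005
t: 15.57
tool_pos: [0.4456, -0.3195, 0.069]
orientation: [2.039, 2.387, -0.001]
force: [-4.3, 0.9, 17.4]
opening: 0.0004
```

View pics/sc8.png

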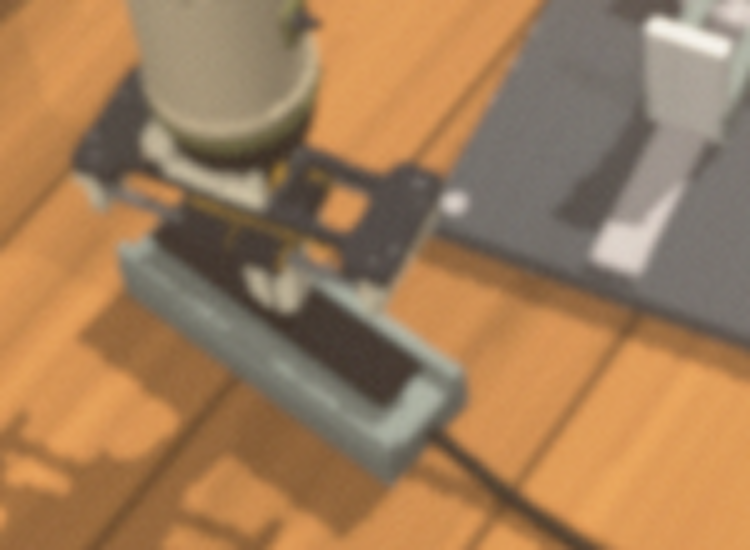

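View pics/wrist8.png

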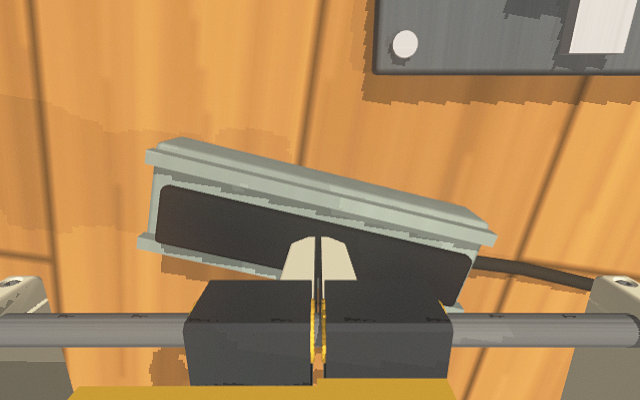

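The bar is bottomed out and level (force rose sharply at TCP z 0.069), with the finger at mid-bar: bar ends at about 157 and 475 px, finger at 318. Now I'll release it and check.

```bash
python3 -m creep '[[0,0,-0.003,0,255],[0,0,-0.01,0,255],[0,0,-0.03,0,255],[0,0,-0.04,0,255],[0,0,-0.04,0,255],[-0.03,0,-0.03,0,255],[-0.03,0,0,0,255],[0,0,0,0,255],[0,0,0,0,255]]'
python3 - <<'E'
from h import *
s=read_state();print(s["t"],s["tool_pos"],s["force"],abs(s["dq"]).max())
for n in("scene","top","wrist"): cv2.imwrite(f"pics/{n}9.png",read_camera(n)[:,:,::-1])
a=cv2.resize(cv2.imread("pics/scene9.png")[190:340,190:400],None,fx=3.6,fy=3.6,interpolation=2)
cv2.imwrite("pics/sc9.png",a)
t=cv2.imread("pics/top9.png")[140:265,260:450];cv2.imwrite("pics/tc9.png",cv2.resize(t,None,fx=4,fy=4,interpolation=2))
pt=camera_params("top")
a0,b0=[cv2.imread(f"pics/top{k}.png") for k in(0,9)]
d=cv2.absdiff(a0,b0).max(2)
for nm,(x,y) in dict(jar=(243,132),mallet=(380,112),tray=(231,210)).items(): print(nm,(d[y-30:y+30,x-30:x+30]>40).sum())
E
```

```text
t: 16.42
tool_pos: [0.4534, -0.3776, 0.2185]
orientation: [-2.041, -2.386, -0.0]
force: [0.3, -0.0, 0.1]
opening: 0.0004
16.4167 [ 0.45344629 -0.37764821  0.21851897] [ 0.27238751 -0.03204718  0.05214359] 0.050998158930628
jar 0
mallet 0
tray 0
```

View pics/sc9.png

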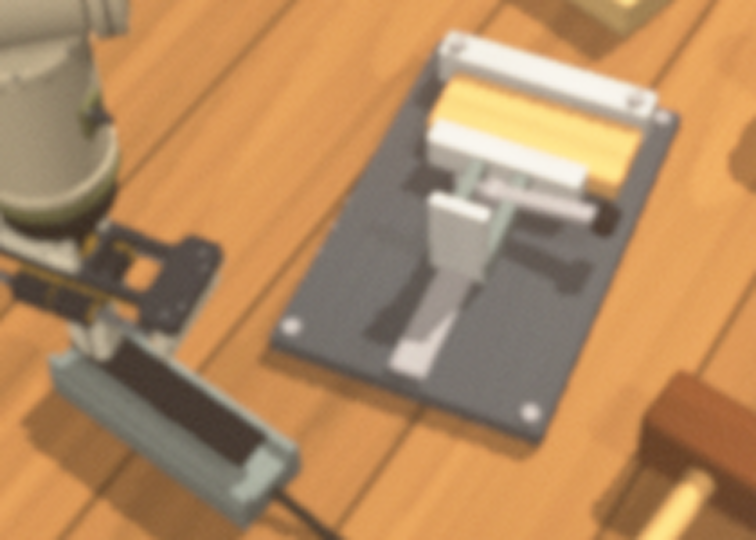

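View pics/tc9.png

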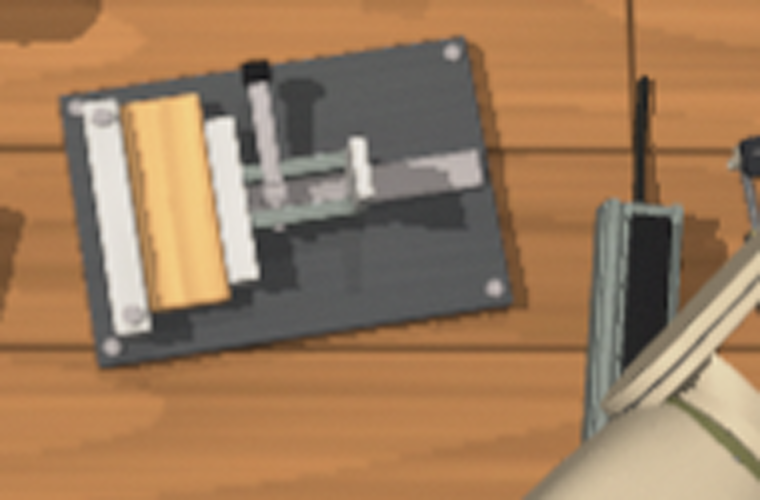

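```bash
python3 -m creep '[[0,0,0,0,255],[0,0,0,0,255],[0,0,0,0,255]]'; python3 -c "
from plant import *
print(close_job())"
```

```text
t: 16.82
tool_pos: [0.4539, -0.3765, 0.2187]
orientation: [-2.04, -2.389, -0.0]
force: [0.2, 0.5, -0.7]
opening: 0.0005
the job is handed in; nothing more can be done
None
```

I finished the job and handed it in at about 17 s of the 62 s allowed; the hand-in reports no verdict.

- **Jaw:** I pushed the tab with closed fingers until the jaw stopped dead at about 32 N. That was within about 1 mm of where it should sit with the stave against the stop.
- **Lever:** I folded the cam lever over and pressed it onto its end stop, where the finger force rose to 33 N with almost no further movement.
- **Switch:** I pressed the bar near its middle until it bottomed out about 10 mm down, held it and let go.

**Last checks:**
- The pictures show the stave square against the stop with the jaw snug and the lever flat. I judged this by eye and from the contact positions; I did not measure the stave's final angle or distance to the stop.
- The bar looked raised again after release, again by eye only. The arm was clear of everything with roughly zero force.
- The jar, the mallet head and the tray showed no change between the first and last top pictures.

**Disagreements:** The top and scene cameras differed by up to about 8 mm on the jig's position. I relied on the wrist camera and on felt contact instead. The first descent over the bar was about 5 mm off centre, and I corrected that before pressing.

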